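Turn the glucose meter screen up

ROBOT

A 6-joint arm with a two-finger parallel gripper is mounted at the origin on the work surface. World frame = base frame: x ahead of the robot, y to its left, z up, the work surface at z = 0. Lengths are in m, angles in rad, forces in N, time in s.
With the tool pointing down it reaches from about 0.375 to 0.9 m from the base axis. Payload 3.1 kg.
Tool frame: the origin (TCP) lies midway between the tips of the shut fingers; the grasp point (between the pads) lies 19 mm behind it; z points along the fingers, y is the line along which they close (so a half turn about z gives the same grasp; the last joint's range is limited). The gripper opens to 85 mm and grips with 20 to 120 N. Pads are 22 mm wide; open, the fingers measure 114 mm over their backs; the gripper's body (76 mm by 85 mm) begins 54 mm behind the grasp point. The pads swing forward as they close: fully open they stand 13 mm farther back than shut.
Start: joints at [-1.446, 0.527, 1.433, -0, 1.181, -0.178], TCP at [0.186, -0.597, 0.231] pointing down, gripper open.
Joint ranges: [-3.08, 3.08], [-0.75, 2.2], [0.22, 2.44], [-1.43, 4.57], [0, 2.65], [-2.85, 2.85]. Speed limits (rad/s): [2.79, 2.79, 3.14, 3.14, 3.14, 3.14].

INTERFACE

Orientations are given as a unit quaternion [x, y, z, w].
In Python, from station import manip gives the robot as it stands. The module is installed in compiled form; this text tells all that it offers.
- The arm moves only by the tool apply_moves, never from a script. Its arguments are lists of equal length, an entry for each row: "claw": the gripper's target within -1 to 1 (fully open at 1, half-way at 0, shut at -1); "travel": the shift along the tool's x, y, z scaled (see below), a list of three; "turn": the turn, a rotation vector about the tool's x, y, z scaled (see below), a list of three. In form: {"claw": [claw, ...], "travel": [[dx, dy, dz], ...], "turn": [[rx, ry, rz], ...]}. A call has 1 to 5 rows; each row is the pose to reach, as a shift and turn from the pose commanded when the call began, along the tool's axes at that moment, turning the shorter way round; what a row does not reach only later rows make up. The controller multiplies each number of a shift by 800 mm and each number of a turn by 180 degrees. A row lasts 1/12 s, in which the tool goes at most 41.7 mm and 7.16 degrees, less where a joint would pass 70% of its speed; a pose out of reach is approached as far as the arm can. A call with a number of a shift or a turn outside -1 to 1 is refused whole. A call with a gripper value outside its range is refused whole. The fingers move at their own pace and stop on an object; "newtons" is the grip in N (left out, the last holds). Time passes only in rows, so rows that repeat a pose let the fingers close. It gives the time, the measured TCP pose, the force, the opening and the grip force at its end, in the units of the state.
- manip.sense(): the state, without advancing time (a new reading comes with each control period).
- manip.snapshot(name): name is "scene" or "top"; returns a dict with "pixels" (384x512x3 uint8, red, green, blue), "depth" (384x512 float32, m along the optical axis (not along the pixel's ray), 0 where there is no reading), "intrinsics" (3x3 intrinsics, pixels), "R" (3x3) and "t" (3): a world point X has camera coordinates R X + t. Camera axes: x right, y down, z forward; pixel columns grow to the right and rows downward; lengths in m; the calibration is good to about 2 mm. A picture is of the moment at which its call begins.
- manip.sign_off(): hands the job in; it is judged then, once.
The state is a dict: "t": time; "q": joint angles; "qd": joint speeds; "tau": joint torques, N m; "tcp_pos": TCP position; "tool_rot": TCP orientation; "force": force on the tool from outside, world axes, zero at the start; "ft_torque": the same for the moment, N m; "finger_gap": opening from 0.0 (shut) to 1.0 (fully open); "gripper_force": force on a finger pad.
Only numpy, scipy, OpenCV 4.12 (cv2) and the standard library are available. Lean on these libraries where they do the work, as an engineer would, in place of code of your own. Each camera call takes 0.05 s, during which the arm holds its last target. There are 200 camera calls.

TASK

The resident's blood glucose meter, the long one with a rounded end and two dark swivel studs on its sides, was put away screen down in its foam tray. Raise the studded end first so that the rounded end tilts out of the foam last, then stand the rounded end on the round grey mat and tip the meter over, so that it lies flat on the mat with its screen up, and let go.

Things in the scene. Friction and masses are not known exactly. Their poses are not given: they have to be found in the camera images.
- meter_studs (a point): Midpoint of the 2 dark swivel studs (discs 14 mm dia, 4 proud of each side, 54 over both) of the light grey meter, mid-thickness: the grip. Loose slab 89 long, 46 wide, 18 thick, 60-125 g; nose fully rounded (radius 9), square tail 14 past here. Held by the studs at any grip it swings freely on their axle, nose down. x nose to tail, y through studs, z out of the plain back: down when screen is up.
- meter_nose (a point): Axis of the meter's rounded nose, mid-width, mid-thickness: 66 mm from meter_studs along the meter's -x, 9 from the nose's tip. Axes as meter_studs. When the tail is raised in the cutout the nose rolls in place about this axis.
- meter_tray: Fixed charcoal foam tray, 118 x 80 x 31 mm high (its twin holds a shorter square-ended reader). Origin on the table below the meter; x nose to tail, z up. Cutout floor at z 18; walls to z 31 round the nose half, 1.5 clearance, and 44 wide, 2.5 past the tail; meter 5 proud. For x > -6 the sides are cut down to a 3 thick sheet, room for fingers beside the studs (x 29, z 27).
- mat: Round grey rubber mat, fixed, 220 mm in diameter, 3 thick. Origin at the centre of its underside, on the table; z up.
Not all that is in view belongs to the job. Leave any red look-alike of the part that bears meter_studs alone.

How it is judged:
On the way, in this order (a step that is already met when the one before it is completed fails the run):
1. the studded end is raised at least 20 degrees while the nose is still in its cutout (angle between meter_studs's own z axis and vertical above 0.35 rad and x of meter_nose in the frame of meter_tray between -0.052 and -0.022 m and z of meter_nose in the frame of meter_tray below 0.042 m), for 0.1 s.
2. the meter stands with its nose down on the mat, steeper than 50 degrees (horizontal distance between meter_nose and mat below 0.11 m and height (world z) of meter_nose below 0.025 m and angle between meter_studs's own z axis and vertical between 0.87 and 2.5 rad), for 0.1 s.
At the end, for the whole second after the job is handed in: The meter lies at rest with its screen up, within 11 degrees of flat, on the mat: the nose axis and the stud midpoint are both over the mat (within 110 mm of its centre) and less than 25 mm above the table (angle between meter_studs's own z axis and vertical above 2.94 rad and horizontal distance between each of meter_nose, meter_studs and mat below 0.11 m and height (world z) of each of meter_studs, meter_nose below 0.025 m and linear speed of meter below 0.02 m/s); the robot touches nothing.
It also fails if it takes over 51 s, if anything falls off the work surface, if the arm or the gripper's body presses on something with over 40 N, if the wrist force passes 120 N, or if a joint passes its speed limit or range.

## Working session

There is one attempt and no reset: what is moved stays moved. The work goes in short steps, Python scripts to look and compute and a tool call to move; the robot and the scene stay as the last step left them, time stands still between calls to the robot, and variables do not carry over. Pictures are saved under pics/ and viewed, at most 10 in all, crops included, and the job is handed in when it is done.

Besides the shell and the picture viewer there is one more tool, called after "Call:" as name(argument=value, ...), one argument or row to a line, values as JSON. apply_moves: Moves the arm, as the interface text tells. Shifts and turns lie within -1 to 1; 1 stands for 800 mm of shift or 180 degrees of turn. Its arguments: {"type":"object","properties":{"claw":{"type":"array","items":{"type":"number"}},"travel":{"type":"array","items":{"type":"array","items":{"type":"number"}}},"turn":{"type":"array","items":{"type":"array","items":{"type":"number"}}},"newtons":{"type":"number"}},"required":["claw","travel","turn"]}

```bash
mkdir -p pics
python3 - <<'E'
from station import manip
import cv2, numpy as np
for n in("scene","top"):
    s=manip.snapshot(n); cv2.imwrite(f"pics/{n}0.png",s["pixels"][:,:,::-1]); np.savez(f"{n}0.npz",**s)
    print(n,s["intrinsics"].tolist(),s["R"].round(4).tolist(),s["t"].round(4).tolist())
print(manip.sense())
E
```

```text
scene [[491.7833801511321, 0.0, 249.9790218750982], [0.0, 491.7833801511321, 192.50964470039193], [0.0, 0.0, 1.0]] [[0.85, 0.5264, 0.0217], [0.3134, -0.472, -0.8241], [-0.4235, 0.7072, -0.5661]] [-0.4574, -0.1335, 1.3291]
top [[441.7214906763368, 0.0, 258.73955011487135], [0.0, 441.7214906763368, 194.91801850911114], [0.0, 0.0, 1.0]] [[0.0272, -0.9994, -0.0198], [-0.9986, -0.0262, -0.0458], [0.0452, 0.021, -0.9988]] [-0.0227, 0.554, 1.0675]
{'t': 0.1, 'q': array([-1.44650485e+00,  5.28395181e-01,  1.43378725e+00,  8.25183459e-06,
        1.18141124e+00, -1.78519228e-01]), 'qd': array([-0.00076965, -0.00155349, -0.00181877,  0.0001541 ,  0.0001815 ,
        0.00128469]), 'tau': array([-2.06672848e-05, -4.43301594e+01, -1.78586805e+01, -2.38605553e-04,
        3.89133173e-03,  1.00196182e-06]), 'tcp_pos': array([ 0.18631415, -0.59589895,  0.23041382]), 'tool_rot': array([ 9.88559831e-01,  1.50825927e-01,  3.09384598e-05, -1.00003838e-03]), 'force': array([ 0.19374095, -0.13225316, -0.44362257]), 'ft_torque': array([-0.04390258, -0.01058225,  0.0225303 ]), 'gripper_force': 0.0, 'finger_gap': 1.0019001402086147}
```

View pics/top0.png

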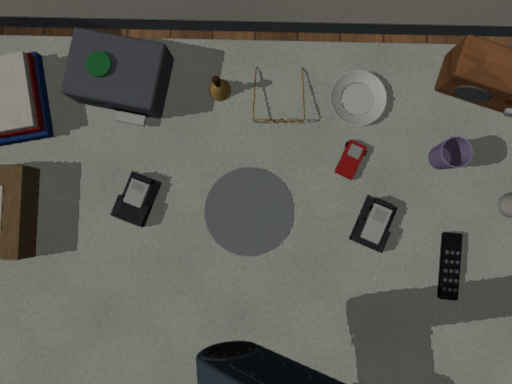

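View pics/scene0.png

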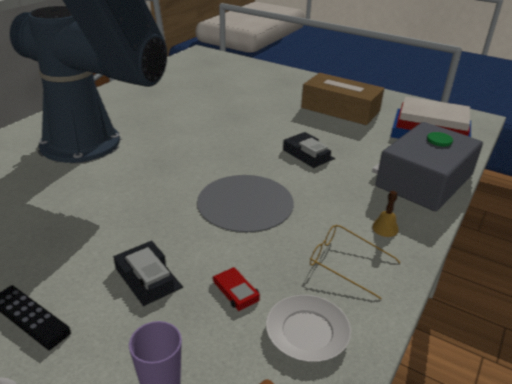

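The top view shows two charcoal trays with light devices, one at (136,199) and one at (374,223). The mat is at (249,211) and a red look-alike at (351,159). The right-hand device looks longer. I'll enlarge both trays to confirm.

```bash
cat > h.py <<'E'
import numpy as np, cv2
def ray(s,u,v,z):
    K,R,t=s["intrinsics"],s["R"],s["t"]
    d=R.T@np.linalg.inv(K)@np.array([u,v,1.]); c=-R.T@t
    return c+d*(z-c[2])/d[2]
def proj(s,X):
    p=s["intrinsics"]@(s["R"]@np.asarray(X)+s["t"]); return p[:2]/p[2]
E
python3 - <<'E'
from h import *
T=dict(np.load("top0.npz")); S=dict(np.load("scene0.npz"))
def crop(s,c,r,f=6):
    x,y=c; return cv2.resize(s["pixels"][y-r:y+r,x-r:x+r,::-1],(390,290) if 0 else (290,290),interpolation=cv2.INTER_CUBIC)
im=np.vstack([np.hstack([crop(T,(136,199),34),crop(T,(374,223),34)]),np.hstack([crop(S,(308,150),34),crop(S,(148,272),40)])])
cv2.imwrite("pics/c1.png",cv2.convertScaleAbs(im,alpha=1.4,beta=10))
px=T["pixels"].astype(int); g=px.mean(2)
for n,(x,y) in dict(L=(136,199),R=(374,223)).items():
    for nm,lo,hi,zh in(("dark",0,55,.031),("light",120,256,.036)):
        m=np.zeros(g.shape,np.uint8); m[y-36:y+36,x-36:x+36]=((g>=lo)&(g<hi))[y-36:y+36,x-36:x+36]
        if nm=="dark":
            pass
        nl,lab,st,ce=cv2.connectedComponentsWithStats(m)
        k=1+st[1:,4].argmax(); cs,_=cv2.findContours((lab==k).astype(np.uint8),0,1)
        b=cv2.boxPoints(cv2.minAreaRect(cs[0])); P=np.array([ray(T,*q,zh) for q in b])
        print(n,nm,st[k,4],b.round(1).tolist(),P.mean(0).round(4),[np.linalg.norm(P[i]-P[i-1]).round(4) for i in(1,2)],(P[1]-P[0]).round(3),(P[2]-P[1]).round(3))
    print(n,"grey levels",g[y,x],g[y-2:y+3,x-24:x+25:3].mean(0).round())
m=(abs(px[...,0]-px[...,2])<12)&(abs(g-np.median(g[205:215,240:260]))<10); m=m.astype(np.uint8); m[:, :190]=0;m[:,310:]=0;m=cv2.morphologyEx(m,cv2.MORPH_OPEN,np.ones((5,5)))
nl,lab,st,ce=cv2.connectedComponentsWithStats(m); k=lab[211,249]; print("mat",st[k],ce[k],ray(T,*ce[k],.003).round(4))
for n,(x,y) in dict(L=(136,199),R=(374,223),mat=(249,211),table=(200,270)).items():
    print(n,"depthz",(T["R"].T@((np.linalg.inv(T["intrinsics"])@[x,y,1])*T["depth"][y,x]-T["t"])).round(4))
E
```

```text
L dark 1121 [[110.4000015258789, 214.60000610351562], [128.60000610351562, 169.0], [161.5, 182.1999969482422], [143.3000030517578, 227.6999969482422]] [0.5376 0.288  0.031 ] [np.float64(0.1182), np.float64(0.0867)] [ 0.111 -0.04   0.   ] [-0.03  -0.081  0.   ]
L light 82 [[112.0, 221.0], [126.0, 221.0], [126.0, 234.0], [112.0, 234.0]] [0.4664 0.3246 0.036 ] [np.float64(0.0338), np.float64(0.0311)] [ 0.001 -0.034  0.   ] [-0.031 -0.001  0.   ]
L grey levels 119.66666666666667 [115. 109.  33.  29. 109. 120. 119. 120. 119. 119. 111.  33.  19.  22.
  35.  76.  77.]
R dark 866 [[348.70001220703125, 238.6999969482422], [367.79998779296875, 193.39999389648438], [400.8999938964844, 207.3000030517578], [381.79998779296875, 252.60000610351562]] [ 0.494  -0.2867  0.031 ] [np.float64(0.1175), np.float64(0.085)] [ 0.109 -0.043  0.   ] [-0.031 -0.079  0.   ]
R light 287 [[361.1000061035156, 235.39999389648438], [374.5, 203.6999969482422], [391.1000061035156, 210.6999969482422], [377.79998779296875, 242.39999389648438]] [ 0.4939 -0.2887  0.036 ] [np.float64(0.0819), np.float64(0.0425)] [ 0.076 -0.03   0.   ] [-0.016 -0.04   0.   ]
R grey levels 121.0 [115. 117.  32.  32.  31.  66. 122. 121. 121. 119. 115. 113. 107.  21.
  73.  78.  77.]
mat [ 205  168   89   88 6267] [249.0769108  211.20232966] [0.5141 0.015  0.003 ]
L depthz [0.5358 0.2866 0.035 ]
R depthz [ 0.4939 -0.283   0.0387]
mat depthz [0.5146 0.015  0.0071]
table depthz [ 0.3662  0.132  -0.0014]
```

View pics/c1.png

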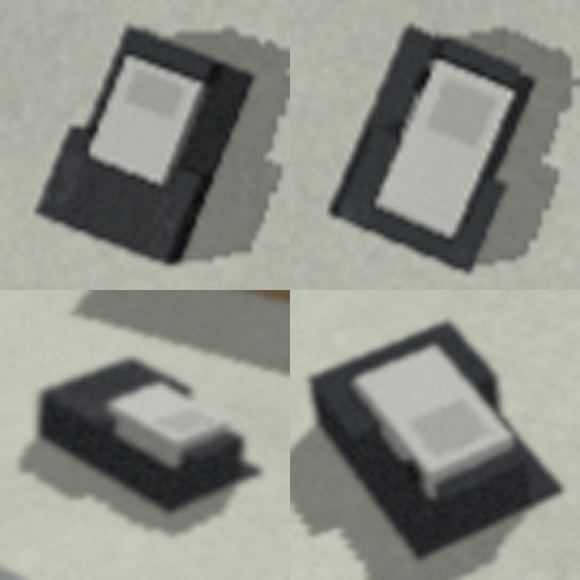

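The right-hand device at top (374,223) is the one meant. It is about 89 mm long and fills its cutout. Its tray has high walls round the lower-left (nose) half and sides cut down at the upper (+x) half, with a dark stud notch beside it. The left device at (136,199) is the shorter, square-ended twin. I'll refine the pose from both views.

Run:
```python
from h import *
from station import manip
T=dict(np.load("top0.npz")); S=dict(np.load("scene0.npz"))
for n,s,(x,y),th in(("top",T,(374,223),88),("scene",S,(148,265),100)):
    g=s["pixels"].mean(2); m=np.zeros(g.shape,np.uint8); r=30
    m[y-r:y+r,x-r:x+r]=(g>th)[y-r:y+r,x-r:x+r]
    nl,lab,st,ce=cv2.connectedComponentsWithStats(m); k=lab[y,x]; print(n,"comp",st[k])
    cs,_=cv2.findContours((lab==k).astype(np.uint8),0,cv2.CHAIN_APPROX_NONE)
    P=np.array([ray(s,*q[0],.036)[:2] for q in cs[0]])
    (c,sz,a)=cv2.minAreaRect((P*1000).astype(np.float32)); print(" world rect mm",np.round(c,1),np.round(sz,1),round(a,1))
    for a in(-21.5,-23):
        a=np.radians(a); ex=np.array([np.cos(a),np.sin(a)]); ey=np.array([-ex[1],ex[0]])
        print(" ext x",(P@ex).min().round(4),(P@ex).max().round(4)," y",(P@ey).min().round(4),(P@ey).max().round(4))
s=manip.sense(); print(s["tcp_pos"],s["t"])
```

```text
top comp [360 203  32  41 717]
 world rect mm [ 493.8 -287.9] [45.7 87.7] 67.9
 ext x 0.521 0.6087  y -0.1099 -0.0641
 ext x 0.5232 0.611  y -0.0953 -0.0487
scene comp [127 248  42  34 774]
 world rect mm [ 497.3 -290.6] [44.8 82.7] 68.4
 ext x 0.5278 0.6106  y -0.1105 -0.0657
 ext x 0.5299 0.6125  y -0.0965 -0.0503
[ 0.18631415 -0.59589895  0.23041382] 0.1
```

Call:
apply_moves(
  claw=[1,1,1,1,1],
  travel=[
    [0.034,-0.015,0.009],
    [0.068,-0.03,0.018],
    [0.102,-0.046,0.028],
    [0.136,-0.061,0.037],
    [0.1705,-0.076,0.046],
  ],
  turn=[
    [0,0,0],
    [0,0,0],
    [0,0,0],
    [0,0,0],
    [0,0,0],
  ],
  newtons=40,
)

```text
t: 0.52
tcp_pos: [0.299, -0.4965, 0.1937]
tool_rot: [0.989, 0.151, -0.0, -0.001]
force: [1.1, -0.4, 0.4]
finger_gap: 0.999
gripper_force: 0.0
```

Call:
apply_moves(
  claw=[1,1,1,1,1],
  travel=[
    [0.034,-0.015,0.009],
    [0.068,-0.03,0.018],
    [0.102,-0.046,0.028],
    [0.136,-0.061,0.037],
    [0.1705,-0.076,0.046],
  ],
  turn=[
    [0,0,0],
    [0,0,0],
    [0,0,0],
    [0,0,0],
    [0,0,0],
  ],
)

```text
t: 0.93
tcp_pos: [0.4112, -0.3977, 0.157]
tool_rot: [0.989, 0.151, -0.0, -0.0]
force: [-0.4, 0.2, -0.4]
finger_gap: 1.0
gripper_force: 0.0
```

Call:
apply_moves(
  claw=[1,1,1,1,1],
  travel=[
    [0.034,-0.015,0.009],
    [0.068,-0.03,0.018],
    [0.102,-0.046,0.028],
    [0.136,-0.061,0.037],
    [0.1705,-0.076,0.046],
  ],
  turn=[
    [0,0,0],
    [0,0,0],
    [0,0,0],
    [0,0,0],
    [0,0,0],
  ],
)

```text
t: 1.35
tcp_pos: [0.5232, -0.299, 0.1201]
tool_rot: [0.989, 0.151, -0.0, -0.0]
force: [0.3, -0.6, 0.2]
finger_gap: 0.999
gripper_force: 0.0
```

Call:
apply_moves(
  claw=[1,1,1,1,1],
  travel=[
    [0,0,0],
    [0,0,0],
    [0,0,0],
    [0,0,0],
    [0,0,0],
  ],
  turn=[
    [0,0,0.03],
    [0,0,0.06],
    [0,0,0.09],
    [0,0,0.12],
    [0,0,0.15],
  ],
)

```text
t: 1.77
tcp_pos: [0.5225, -0.2999, 0.1204]
tool_rot: [0.996, -0.086, -0.0, -0.0]
force: [-0.3, -0.8, 0.3]
finger_gap: 0.998
gripper_force: 0.0
```

Call:
apply_moves(
  claw=[1,1,1,1,1],
  travel=[
    [0,0,0],
    [0,0,0],
    [0,0,0],
    [0,0,0],
    [0,0,0],
  ],
  turn=[
    [0,0,0.03],
    [0,0,0.068],
    [0,0,0.068],
    [0,0,0.068],
    [0,0,0.068],
  ],
)

```text
t: 2.18
tcp_pos: [0.5224, -0.3003, 0.1207]
tool_rot: [0.982, -0.189, -0.0, -0.0]
force: [-0.0, 0.0, -1.0]
finger_gap: 1.003
gripper_force: 0.0
```

```bash
cat >> h.py <<'E'
from scipy.spatial.transform import Rotation as Ro
def need(s,target,yaw):
    "scaled travel/turn from the measured pose to a tool-down pose, tool x at yaw (deg)"
    R=Ro.from_quat(s["tool_rot"]); d=R.inv().apply(np.asarray(target)-s["tcp_pos"])/.8
    G=Ro.from_euler("z",yaw,degrees=True)*Ro.from_euler("x",180,degrees=True)
    print("t",round(s["t"],2),"tcp",s["tcp_pos"].round(4),"F",s["force"].round(1),"gap",round(s["finger_gap"],3),"grip",round(s["gripper_force"],1))
    print("travel",d.round(4),"turn",((R.inv()*G).as_rotvec()/np.pi).round(4))
E
python3 - <<'E'
from h import *
from station import manip
need(manip.sense(),[.5225,-.2995,.12],-21.9)
for n in("top","scene"):
    s=manip.snapshot(n); p=proj(s,[.5225,-.2995,.027]).round().astype(int); print(n,p)
    i=s["pixels"][p[1]-60:p[1]+60,p[0]-80:p[0]+80,::-1]
    cv2.imwrite(f"pics/{n}1.png",cv2.resize(i,None,fx=3,fy=3,interpolation=cv2.INTER_CUBIC))
a=cv2.imread("pics/top1.png");b=cv2.imread("pics/scene1.png")
cv2.imwrite("pics/c2.png",cv2.resize(np.hstack([a,b]),(800,300)))
E
```

```text
t 2.18 tcp [ 0.5224 -0.3003  0.1207] F [-0.  0. -1.] gap 1.003 grip 0.0
travel [-0.0003 -0.0009  0.0008] turn [-0.0001  0.0002  0.0008]
top [380 211]
scene [155 276]
```

View pics/c2.png

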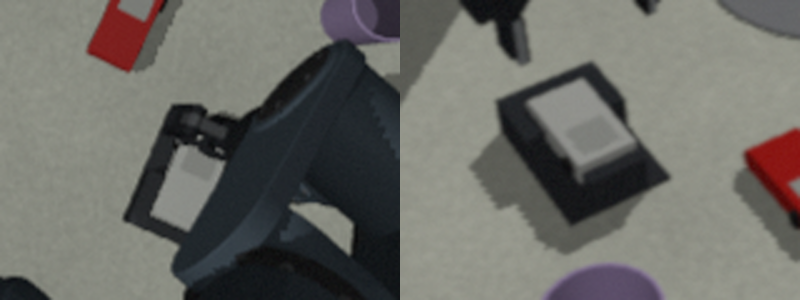

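Call:
apply_moves(
  claw=[1,1,1,1,1],
  travel=[
    [0,-0.001,0.04],
    [0,-0.001,0.08],
    [0,-0.001,0.11],
    [0,-0.001,0.13],
    [0,-0.001,0.143],
  ],
  turn=[
    [0,0,0],
    [0,0,0],
    [0,0,0],
    [0,0,0],
    [0,0,0],
  ],
)

```text
t: 2.7
tcp_pos: [0.5219, -0.2989, 0.0043]
tool_rot: [0.982, -0.189, -0.001, -0.001]
force: [-0.6, 0.3, -0.2]
finger_gap: 1.001
gripper_force: 0.0
```

Call:
apply_moves(
  claw=[0.4,0.2,0,-0.2,-0.2],
  travel=[
    [0,0,0],
    [0,0,0],
    [0,0,0],
    [0,0,0],
    [0,0,0],
  ],
  turn=[
    [0,0,0],
    [0,0,0],
    [0,0,0],
    [0,0,0],
    [0,0,0],
  ],
  newtons=30,
)

```text
t: 3.12
tcp_pos: [0.5237, -0.3003, 0.0078]
tool_rot: [0.982, -0.19, 0.001, 0.001]
force: [-0.2, -0.8, 0.1]
finger_gap: 0.625
gripper_force: 31.6
```

Call:
apply_moves(
  claw=[-0.2,-0.2,-0.2,-0.2,-0.2],
  travel=[
    [0,0,0],
    [0,0,0],
    [0,0,0],
    [0,0,0],
    [0,0,0],
  ],
  turn=[
    [0,0,0],
    [0,0,0],
    [0,0,0],
    [0,0,0],
    [0,0,0],
  ],
)

```text
t: 3.53
tcp_pos: [0.5236, -0.3002, 0.0076]
tool_rot: [0.982, -0.19, 0.001, 0.001]
force: [-0.2, 0.7, 5.7]
finger_gap: 0.623
gripper_force: 32.1
```

Run:
```python
from h import *
from station import manip
need(manip.sense(),[.5225,-.2995,.006],-21.9)
s=manip.snapshot("scene"); p=proj(s,[.5225,-.2995,.027]).round().astype(int)
cv2.imwrite("pics/s2.png",cv2.resize(s["pixels"][p[1]-70:p[1]+50,p[0]-80:p[0]+80,::-1],None,fx=4,fy=4,interpolation=cv2.INTER_CUBIC))
```

```text
t 3.53 tcp [ 0.5236 -0.3002  0.0076] F [-0.2  0.7  5.7] gap 0.623 grip 32.1
travel [-0.0016 -0.0003  0.002 ] turn [ 0.0002 -0.0006  0.0001]
```

View pics/s2.png

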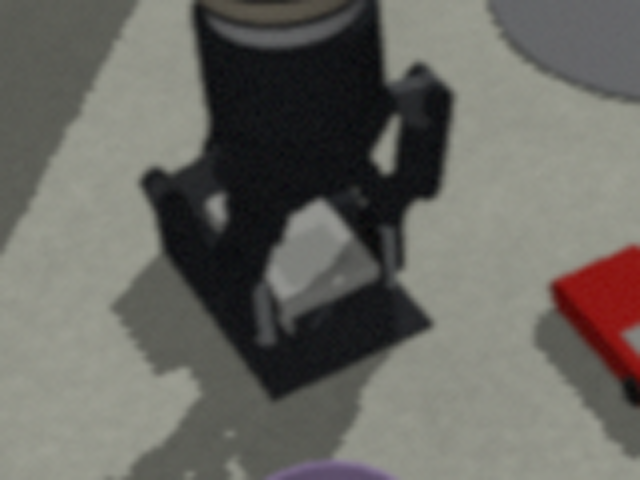

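The fingers have closed on the studs: gap 0.62 of 85 mm is about 53 mm, and the meter sits between them in the picture. Next I lift along the arc about the nose axis.

Call:
apply_moves(
  claw=[-0.2,-0.2,-0.2,-0.2,-0.2],
  travel=[
    [-0.0005,0,-0.0086],
    [-0.0018,0,-0.0172],
    [-0.004,0,-0.0255],
    [-0.0071,0,-0.0336],
    [-0.0111,0,-0.0412],
  ],
  turn=[
    [0,0,0],
    [0,0,0],
    [0,0,0],
    [0,0,0],
    [0,0,0],
  ],
)

```text
t: 4.0
tcp_pos: [0.5144, -0.2962, 0.0402]
tool_rot: [0.982, -0.19, 0.0, 0.0]
force: [0.5, -0.3, -0.2]
finger_gap: 0.622
gripper_force: 31.7
```

Call:
apply_moves(
  claw=[-0.2,-0.2,-0.2],
  travel=[
    [0,0,0],
    [0,0,0],
    [0,0,0],
  ],
  turn=[
    [0,0,0],
    [0,0,0],
    [0,0,0],
  ],
)

```text
t: 4.25
tcp_pos: [0.5147, -0.2964, 0.0396]
tool_rot: [0.982, -0.19, 0.0, 0.0]
force: [0.1, -0.4, -0.3]
finger_gap: 0.629
gripper_force: 31.7
```

Run:
```python
from h import *
from station import manip
need(manip.sense(),[.5154,-.2965,.039],-21.9)
s=manip.snapshot("scene"); p=proj(s,[.5,-.29,.04]).round().astype(int)
cv2.imwrite("pics/s3.png",cv2.resize(s["pixels"][p[1]-60:p[1]+60,p[0]-80:p[0]+80,::-1],None,fx=4,fy=4,interpolation=cv2.INTER_CUBIC))
```

```text
t 4.25 tcp [ 0.5147 -0.2964  0.0396] F [ 0.1 -0.4 -0.3] gap 0.629 grip 31.7
travel [ 0.0008 -0.0002  0.0007] turn [ 0.     -0.0001  0.    ]
```

View pics/s3.png

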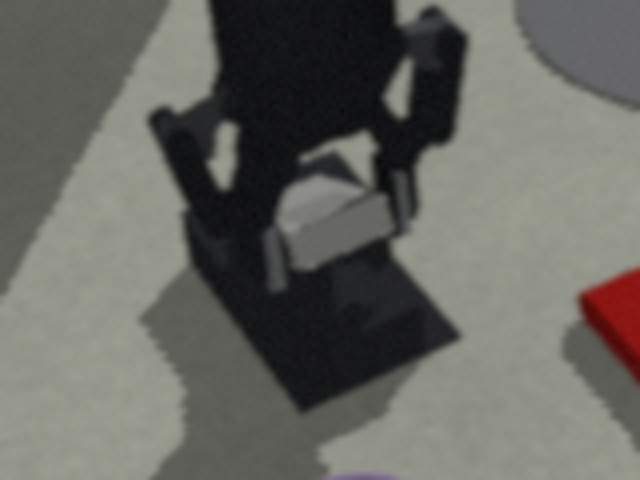

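The picture shows the tail raised about 30° with the nose still in the foam and low forces. I'll continue the arc and then lift out.

Call:
apply_moves(
  claw=[-0.2,-0.2,-0.2,-0.2,-0.2],
  travel=[
    [-0.0047,0,-0.0072],
    [-0.0101,0,-0.014],
    [-0.0162,0,-0.0201],
    [-0.023,0,-0.0255],
    [-0.0302,0,-0.0302],
  ],
  turn=[
    [0,0,0],
    [0,0,0],
    [0,0,0],
    [0,0,0],
    [0,0,0],
  ],
)

```text
t: 4.72
tcp_pos: [0.492, -0.2874, 0.0645]
tool_rot: [0.982, -0.19, 0.001, 0.0]
force: [0.7, -0.7, 0.8]
finger_gap: 0.624
gripper_force: 31.8
```

Call:
apply_moves(
  claw=[-0.2,-0.2,-0.2,-0.2,-0.2],
  travel=[
    [-0.0077,0,-0.0039],
    [-0.0158,0,-0.007],
    [-0.0241,0,-0.0092],
    [-0.0326,0,-0.0106],
    [-0.0326,0,-0.0106],
  ],
  turn=[
    [0,0,0],
    [0,0,0],
    [0,0,0],
    [0,0,0],
    [0,0,0],
  ],
)

```text
t: 5.13
tcp_pos: [0.467, -0.2775, 0.0731]
tool_rot: [0.982, -0.19, 0.0, 0.0]
force: [-0.2, -1.2, 7.6]
finger_gap: 0.626
gripper_force: 32.3
```

Call:
apply_moves(
  claw=[-0.2,-0.2,-0.2,-0.2,-0.2],
  travel=[
    [-0.002,0,-0.01],
    [-0.004,0,-0.025],
    [-0.004,0,-0.045],
    [-0.004,0,-0.06],
    [-0.004,0,-0.08],
  ],
  turn=[
    [0,0,0],
    [0,0,0],
    [0,0,0],
    [0,0,0],
    [0,0,0],
  ],
)

```text
t: 5.55
tcp_pos: [0.4637, -0.2753, 0.1364]
tool_rot: [0.982, -0.19, -0.002, -0.001]
force: [0.4, -0.1, -0.8]
finger_gap: 0.621
gripper_force: 31.9
```

Run:
```python
from h import *
from station import manip
a=np.radians(-21.9); ex=np.array([np.cos(a),np.sin(a),0])
# nose at mat centre +33 mm along ex
need(manip.sense(),np.array([.5145,.015,.13])+.03*ex,-21.9)
```

```text
t 5.55 tcp [ 0.4637 -0.2753  0.1364] F [ 0.4 -0.1 -0.8] gap 0.621 grip 31.9
travel [-0.0387 -0.3604  0.0086] turn [-0.0004  0.0011  0.0001]
```

Call:
apply_moves(
  claw=[-0.2,-0.2,-0.2,-0.2,-0.2],
  travel=[
    [-0.002,-0.015,0],
    [-0.005,-0.045,0],
    [-0.009,-0.08,0],
    [-0.013,-0.12,0],
    [-0.018,-0.16,0],
  ],
  turn=[
    [0,0,0],
    [0,0,0],
    [0,0,0],
    [0,0,0],
    [0,0,0],
  ],
)

```text
t: 5.97
tcp_pos: [0.4985, -0.15, 0.1355]
tool_rot: [0.982, -0.19, -0.001, -0.001]
force: [0.3, -0.4, -1.6]
finger_gap: 0.625
gripper_force: 31.9
```

Call:
apply_moves(
  claw=[-0.2,-0.2,-0.2,-0.2,-0.2],
  travel=[
    [-0.004,-0.04,0],
    [-0.008,-0.08,0],
    [-0.012,-0.12,0],
    [-0.016,-0.15,0],
    [-0.019,-0.175,0],
  ],
  turn=[
    [0,0,0],
    [0,0,0],
    [0,0,0],
    [0,0,0],
    [0,0,0],
  ],
)

```text
t: 6.38
tcp_pos: [0.5361, -0.0134, 0.1354]
tool_rot: [0.982, -0.189, -0.002, -0.0]
force: [0.7, 0.0, -0.2]
finger_gap: 0.624
gripper_force: 31.9
```

Call:
apply_moves(
  claw=[-0.2,-0.2,-0.2,-0.2,-0.2],
  travel=[
    [-0.001,-0.015,0],
    [-0.002,-0.025,0],
    [-0.002,-0.025,0.02],
    [-0.002,-0.025,0.04],
    [-0.002,-0.025,0.06],
  ],
  turn=[
    [0,0,0],
    [0,0,0],
    [0,0,0],
    [0,0,0],
    [0,0,0],
  ],
)

```text
t: 6.8
tcp_pos: [0.5433, 0.0023, 0.0877]
tool_rot: [0.982, -0.19, 0.0, 0.0]
force: [-0.7, -0.2, -0.6]
finger_gap: 0.627
gripper_force: 31.9
```

Call:
apply_moves(
  claw=[-0.2,-0.2,-0.2,-0.2,-0.2],
  travel=[
    [0,0,0],
    [0,0,0],
    [0,0,0],
    [0,0,0],
    [0,0,0],
  ],
  turn=[
    [0,0,0],
    [0,0,0],
    [0,0,0],
    [0,0,0],
    [0,0,0],
  ],
)

```text
t: 7.22
tcp_pos: [0.5441, 0.0021, 0.0891]
tool_rot: [0.982, -0.19, 0.001, 0.0]
force: [0.9, 0.4, -0.7]
finger_gap: 0.623
gripper_force: 31.9
```

Run:
```python
from h import *
from station import manip
a=np.radians(-21.9); ex=np.array([np.cos(a),np.sin(a),0])
s0=manip.sense(); need(s0,np.array([.5145,.015,.058])+.03*ex,-21.9)
s=manip.snapshot("scene"); c=s0["tcp_pos"]-[0,0,.02]; p=proj(s,c).round().astype(int); print(p,proj(s,[c[0],c[1],.003]))
cv2.imwrite("pics/s4.png",cv2.resize(s["pixels"][p[1]-70:p[1]+50,p[0]-80:p[0]+80,::-1],None,fx=4,fy=4,interpolation=cv2.INTER_CUBIC))
```

```text
t 7.22 tcp [0.5441 0.0021 0.0891] F [ 0.9  0.4 -0.7] gap 0.623 grip 31.9
travel [-0.0029 -0.0011  0.0388] turn [-0.0001 -0.0006 -0.0001]
[254 183] [252.75888797 207.5473099 ]
```

View pics/s4.png

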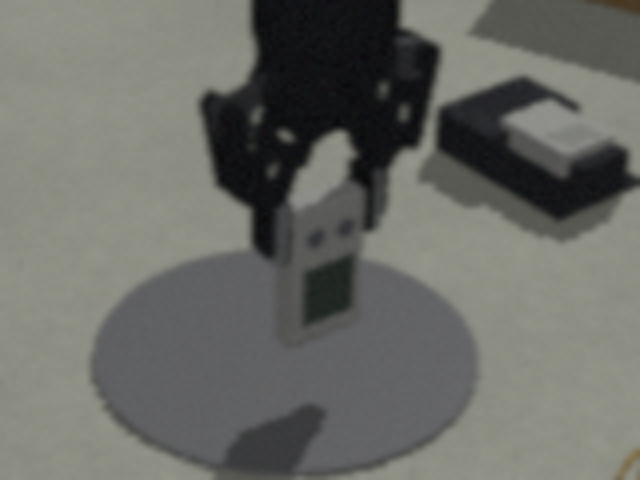

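The meter hangs nose down, screen towards +x, its nose at about (318,338) in the crop and over the mat. I'll lower it to contact, then tip the tail towards −tool-x.

Call:
apply_moves(
  claw=[-0.2,-0.2,-0.2,-0.2,-0.2],
  travel=[
    [0,0,0.012],
    [0,0,0.024],
    [0,0,0.032],
    [0,0,0.035],
    [0,0,0.037],
  ],
  turn=[
    [0,0,0],
    [0,0,0],
    [0,0,0],
    [0,0,0],
    [0,0,0],
  ],
)

```text
t: 7.68
tcp_pos: [0.544, 0.0022, 0.0584]
tool_rot: [0.982, -0.19, 0.0, 0.0]
force: [-0.2, -2.2, 11.7]
finger_gap: 0.621
gripper_force: 33.0
```

Call:
apply_moves(
  claw=[-0.2,-0.2,-0.2,-0.2,-0.2],
  travel=[
    [-0.002,0,0.001],
    [-0.005,0,0.002],
    [-0.01,0,0.003],
    [-0.015,0,0.004],
    [-0.02,0,0.005],
  ],
  turn=[
    [0,0,0],
    [0,0,0],
    [0,0,0],
    [0,0,0],
    [0,0,0],
  ],
)

```text
t: 8.1
tcp_pos: [0.5306, 0.0075, 0.0573]
tool_rot: [0.982, -0.19, 0.003, 0.0]
force: [-2.9, -0.5, 23.3]
finger_gap: 0.625
gripper_force: 34.0
```

Call:
apply_moves(
  claw=[-0.2,-0.2,-0.2],
  travel=[
    [-0.004,0,0.001],
    [-0.008,0,0.003],
    [-0.008,0,0.003],
  ],
  turn=[
    [0,0,0],
    [0,0,0],
    [0,0,0],
  ],
)

```text
t: 8.35
tcp_pos: [0.5205, 0.0114, 0.055]
tool_rot: [0.982, -0.19, -0.002, 0.0]
force: [-7.3, 1.5, 28.6]
finger_gap: 0.618
gripper_force: 34.4
```

Run:
```python
from h import *
from station import manip
s0=manip.sense(); need(s0,s0["tcp_pos"],-21.9)
s=manip.snapshot("scene"); p=proj(s,s0["tcp_pos"]).round().astype(int)
cv2.imwrite("pics/s5.png",cv2.resize(s["pixels"][p[1]-70:p[1]+50,p[0]-80:p[0]+80,::-1],None,fx=4,fy=4,interpolation=cv2.INTER_CUBIC))
```

```text
t 8.35 tcp [0.5205 0.0114 0.055 ] F [-7.3  1.5 28.6] gap 0.618 grip 34.4
travel [0. 0. 0.] turn [0.0002 0.001  0.0002]
```

View pics/s5.png

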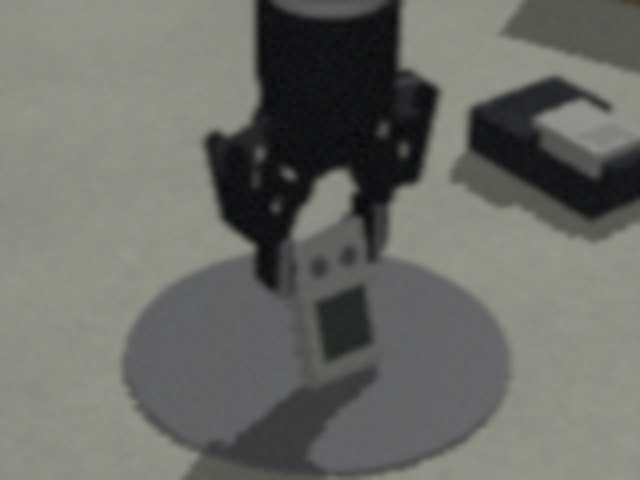

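The meter has tilted the right way, about 20° from vertical, with its nose on the mat at (340,380) in the crop. I'll carry on tipping.

Call:
apply_moves(
  claw=[-0.2,-0.2,-0.2,-0.2,-0.2],
  travel=[
    [-0.016,0,0.003],
    [-0.03,0,0.011],
    [-0.042,0,0.021],
    [-0.052,0,0.033],
    [-0.056,0,0.039],
  ],
  turn=[
    [0,0,0],
    [0,0,0],
    [0,0,0],
    [0,0,0],
    [0,0,0],
  ],
)

```text
t: 8.82
tcp_pos: [0.4792, 0.0281, 0.0201]
tool_rot: [0.982, -0.19, -0.002, 0.0]
force: [-0.3, 1.3, 0.1]
finger_gap: 0.625
gripper_force: 32.0
```

Call:
apply_moves(
  claw=[-0.2,-0.2],
  travel=[
    [0,0,0],
    [0,0,0],
  ],
  turn=[
    [0,0,0],
    [0,0,0],
  ],
)

```text
t: 8.98
tcp_pos: [0.4814, 0.0274, 0.0206]
tool_rot: [0.982, -0.19, -0.0, 0.0]
force: [-0.8, -0.2, -1.0]
finger_gap: 0.624
gripper_force: 32.0
```

Run:
```python
from h import *
from station import manip
s0=manip.sense(); need(s0,s0["tcp_pos"],-21.9)
s=manip.snapshot("scene"); p=proj(s,s0["tcp_pos"]).round().astype(int)
cv2.imwrite("pics/s6.png",cv2.resize(s["pixels"][p[1]-70:p[1]+50,p[0]-80:p[0]+80,::-1],None,fx=4,fy=4,interpolation=cv2.INTER_CUBIC))
```

```text
t 8.98 tcp [0.4814 0.0274 0.0206] F [-0.8 -0.2 -1. ] gap 0.624 grip 32.0
travel [0. 0. 0.] turn [0.     0.0001 0.0001]
```

View pics/s6.png

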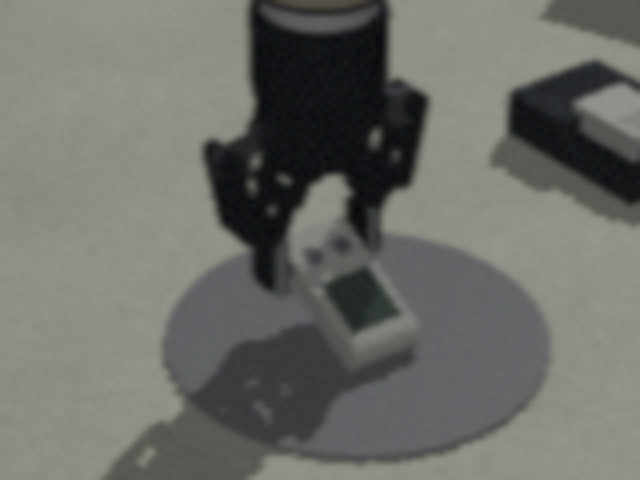

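The picture shows the meter leaning about 26° from flat, screen up, nose on the mat, with almost no force. I'll lower it further in small steps while watching the force.

Call:
apply_moves(
  claw=[-0.2,-0.2,-0.2,-0.2,-0.2],
  travel=[
    [-0.003,0,0.005],
    [-0.006,0,0.01],
    [-0.008,0,0.016],
    [-0.008,0,0.016],
    [-0.008,0,0.016],
  ],
  turn=[
    [0,0,0],
    [0,0,0],
    [0,0,0],
    [0,0,0],
    [0,0,0],
  ],
)

```text
t: 9.45
tcp_pos: [0.4747, 0.0299, 0.0077]
tool_rot: [0.982, -0.19, -0.001, 0.0]
force: [-0.5, -0.3, -0.8]
finger_gap: 0.624
gripper_force: 32.0
```

Call:
apply_moves(
  claw=[-0.2,-0.2,-0.2],
  travel=[
    [-0.001,0,0.003],
    [-0.001,0,0.005],
    [-0.001,0,0.005],
  ],
  turn=[
    [0,0,0],
    [0,0,0],
    [0,0,0],
  ],
)

```text
t: 9.7
tcp_pos: [0.4744, 0.0302, 0.0039]
tool_rot: [0.982, -0.19, -0.0, -0.0]
force: [-0.9, 0.5, 0.6]
finger_gap: 0.624
gripper_force: 32.0
```

Call:
apply_moves(
  claw=[-0.2,-0.2,-0.2],
  travel=[
    [0,0,0.002],
    [0,0,0.004],
    [0,0,0.004],
  ],
  turn=[
    [0,0,0],
    [0,0,0],
    [0,0,0],
  ],
)

```text
t: 9.95
tcp_pos: [0.4745, 0.0301, 0.0007]
tool_rot: [0.982, -0.19, -0.0, -0.0]
force: [-0.8, -0.7, -0.6]
finger_gap: 0.621
gripper_force: 32.0
```

Call:
apply_moves(
  claw=[-0.1,0.1,0.3,0.3,0.3],
  travel=[
    [0,0,0],
    [0,0,0],
    [0,0,0],
    [0,0,0],
    [0,0,0],
  ],
  turn=[
    [0,0,0],
    [0,0,0],
    [0,0,0],
    [0,0,0],
    [0,0,0],
  ],
)

```text
t: 10.37
tcp_pos: [0.4745, 0.0302, 0.001]
tool_rot: [0.982, -0.19, 0.0, -0.0]
force: [-0.1, 0.1, 1.0]
finger_gap: 0.652
gripper_force: 0.0
```

Call:
apply_moves(
  claw=[0.6,1,1,1,1],
  travel=[
    [0,0,0],
    [0,0,0],
    [0,0,0],
    [0,0,0],
    [0,0,0],
  ],
  turn=[
    [0,0,0],
    [0,0,0],
    [0,0,0],
    [0,0,0],
    [0,0,0],
  ],
)

```text
t: 10.78
tcp_pos: [0.4745, 0.0302, 0.0009]
tool_rot: [0.982, -0.19, 0.0, -0.0]
force: [0.3, 0.0, 0.4]
finger_gap: 1.001
gripper_force: 0.0
```

Call:
apply_moves(
  claw=[1,1,1,1,1],
  travel=[
    [0,0,-0.02],
    [0,0,-0.05],
    [0,0,-0.09],
    [0,0,-0.13],
    [0,0,-0.15],
  ],
  turn=[
    [0,0,0],
    [0,0,0],
    [0,0,0],
    [0,0,0],
    [0,0,0],
  ],
)

```text
t: 11.2
tcp_pos: [0.4755, 0.0301, 0.1238]
tool_rot: [0.982, -0.19, 0.002, -0.0]
force: [0.9, 0.5, 0.3]
finger_gap: 0.999
gripper_force: 0.0
```

Run:
```python
from h import *
from station import manip
s=manip.snapshot("scene"); p=proj(s,[.51,.015,.003]).round().astype(int)
cv2.imwrite("pics/s7.png",cv2.resize(s["pixels"][p[1]-70:p[1]+50,p[0]-80:p[0]+80,::-1],None,fx=4,fy=4,interpolation=cv2.INTER_CUBIC))
```

```text
(no output)
```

View pics/s7.png

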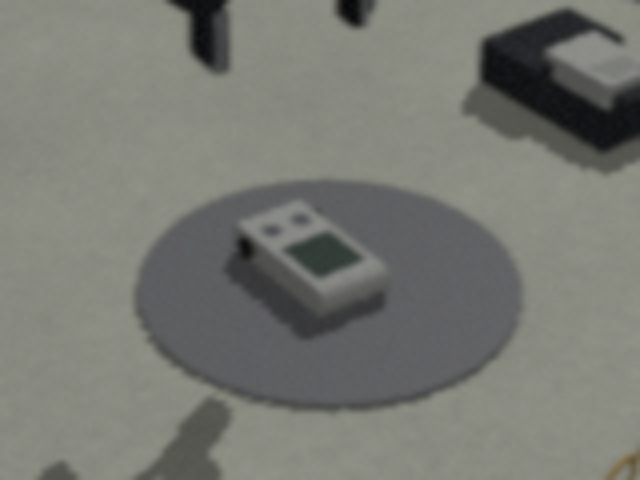

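The meter lies on the mat, screen up, fully over it (crop 240–388, 200–315), and the fingers are clear. I'll check flatness by depth before handing in.

Run:
```python
from h import *
from station import manip
for n in("scene",):
    s=manip.snapshot(n); K=np.linalg.inv(s["intrinsics"])
    a=np.radians(-21.9); ex=np.array([np.cos(a),np.sin(a)])
    st=np.array([.4745,.0302])
    for d in(-.005,.01,.03,.05):
        u,v=proj(s,[*(st+d*ex),.021]).round().astype(int)
        D=np.median(s["depth"][v-1:v+2,u-1:u+2]); print(d,(s["R"].T@(K@[u,v,1]*D-s["t"])).round(4))
    u,v=proj(s,[.5,.09,.003]).round().astype(int); print("mat",(s["R"].T@(K@[u,v,1]*s["depth"][v,u]-s["t"])).round(4))
```

```text
-0.005 [0.4684 0.0326 0.0215]
0.01 [0.4827 0.0276 0.0212]
0.03 [0.5023 0.0182 0.0228]
0.05 [0.5216 0.0089 0.0218]
mat [0.4977 0.0928 0.0019]
```

Its top face measures a level 21–23 mm along its length, so it lies flat. I'm handing in.

```bash
python3 -c "
from station import manip
print(manip.sign_off())"
```

```text
the job is handed in; nothing more can be done
None
```

The job is handed in: the meter was tilted out of its tray tail first, stood on its nose on the mat, tipped over and released, and it now lies flat on the mat with its screen up (about 11 s on the clock); the hand-in call returned no verdict.

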